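# Feel the end float of a flake mill's roller shaft and centre it

### The arm

A 6-joint arm with a two-finger parallel gripper is mounted at the origin on the work surface. World frame = base frame: x ahead of the robot, y to its left, z up, the work surface at z = 0. Lengths are in m, angles in rad, forces in N, time in s.
With the tool pointing down it reaches from about 0.35 to 0.775 m from the base axis. Payload 5.5 kg.
Tool frame: the origin (TCP) lies midway between the tips of the shut fingers; the grasp point (between the pads) lies 19 mm behind it; z points along the fingers, y is the line along which they close (so a half turn about z gives the same grasp; the last joint's range is limited). The gripper opens to 85 mm and grips with 20 to 120 N. Pads are 22 mm wide; open, the fingers measure 114 mm over their backs; the gripper's body (76 mm by 85 mm) begins 54 mm behind the grasp point. The pads swing forward as they close: fully open they stand 13 mm farther back than shut.
Start: joints at [-1.374, 0.313, 0.046, 1.304, 0, 1.431], TCP at [0.19, -0.543, 0.231] pointing down, gripper open.
Joint ranges: [-2.76, 2.76], [-0.86, 1.69], [-1.03, 1.26], [-2.2, 2.34], [-1.47, 1.5], [-3.14, 3.14]. Speed limits (rad/s): [2.57, 2.57, 3.14, 3.14, 3.14, 3.14].

### API

Orientations are given as a unit quaternion [w, x, y, z].
In Python, from workcell import env gives the robot as it stands.
- The arm moves only by the tool move_arm, never from a script. Its argument "targets" is a list of rows, each a list of 3 entries, a list of its own where there are three numbers: the shift along the tool's x, y, z in mm, then the turn, a rotation vector about the tool's x, y, z in units of 10 degrees (1.0 is 10 degrees), then the closure, from -1 (fully open) to 1 (shut). In form: [[[dx, dy, dz], [ax, ay, az], gripper], ...]. A call has 1 to 5 rows; each row is the pose to reach, as a shift and turn from the pose commanded when the call began, along the tool's axes at that moment; what a row does not reach only later rows make up. A row lasts 1/8 s, in which the tool goes at most 62.5 mm and 10.7 degrees, less where a joint would pass 70% of its speed; a pose out of reach is approached as far as the arm can. A call with a gripper value outside its range is refused whole. The fingers move at their own pace and stop on an object; "squeeze" is the grip in N (left out, the last holds). Time passes only in rows, so rows that repeat a pose let the fingers close. It gives the time, the measured TCP pose, the force, the opening and the grip force at its end, in the units of the state.
- env.get_state(): the state, without advancing time (a new reading comes with each control period).
- env.read_camera(name): name is "side" or "top" or "wrist"; returns a dict with "pixels" (384x512x3 uint8, red, green, blue), "fovy" (degrees; the focal length in pixels is half the picture's height over the tangent of half this angle, whatever the lens; pixels are square), "cx", "cy" (the principal point, pixels), "extrinsics" (4x4, takes a point from world to camera coordinates); the wrist camera has in their place "mount" (4x4, takes a point from camera to tool coordinates, whose origin is the TCP and whose axes are the flange's). Camera axes: x right, y up, looking along -z (the intrinsics and any distortion apply to the point x, -y, -z); pixel columns grow to the right and rows downward; lengths in m; the calibration is good to about 2 mm. A picture is of the moment at which its call begins: read the wrist's pose just before it. There is no depth.
- env.hand_in(): hands the job in; it is judged then, once.
Trained networks look in a picture, given as the dict that the camera call returned (one of the last four; its "shot" number tells which), for a name from the list of things; names that differ only in an ending like _2 or _b are one class to them, and where a whole thing is asked for, a point or a joint stands for the part that bears it (a point fixed in the world has none). Each returns a list of dicts, best first, with "confidence" (0 to 1); they miss things now and then, are a little off and sometimes report something else, mostly with a low value. They report only what shows in the picture. A call takes as long as a camera call.
- env.spot_in(thing, picture): "centre" ([x, y, z] in m, in world coordinates, good to about 4 mm: the middle of the surface that is visible of it).
- env.regions_of(thing, picture): "mask" (384x512 bool, what is visible of it).
- env.landmark_of(thing, picture): "centre" ([x, y, z] in m, in world coordinates, good to about 4 mm: a listed point, or the origin of a listed thing).
The state is a dict: "clock": time; "joint_pos": joint angles; "qvel": joint speeds; "tau": joint torques, N m; "tcp_pos": TCP position; "orientation": TCP orientation; "wrist_force": force on the tool from outside, world axes, zero at the start; "ft_torque": the same for the moment, N m; "finger_gap": finger opening in m; "grip_force": force on a finger pad.
Only numpy, scipy, OpenCV 4.12 (cv2) and the standard library are available. Lean on these libraries where they do the work, as an engineer would, in place of code of your own. Each camera call takes 0.05 s, during which the arm holds its last target. There are 200 camera calls.

### The job

Check the end float of the kitchen flake mill's roller shaft by its metal knob: first pull the shaft out until it stops, then push it in until it stops, leaning on each stop for a moment with a firm but gentle hand (about 10 N, never more than 18 N). Then leave the shaft standing midway between the two stops, so that the roller rubs neither end plate, and let go. Leave the other things on the counter alone.

Things in the scene. Friction and masses are not known exactly. Their poses are not given: they have to be found in the camera images.
- mill: Flake mill fixed to the counter: wooden block 120 x 110 x 135 mm on a steel base, round hopper on top (rim 225 mm high, 104 mm wide, centred at mill y +20 mm). Origin on the counter; z up. Its roller shaft lies level along mill y, 100 mm up; the knob end sticks out of the steel-plated face at y -50 mm. Pull out = mill -y, push in = mill +y. The hand crank (+y side) is not used.
- knob (a point): Middle of the knob's grip, on the shaft axis, 110 to 145 mm from the mill origin towards -y, 100 mm up. Aluminium knob: plain round grip 28 mm across, 40 mm long (20 mm either way along mill y), then an outer flange 42 mm across, 7 mm thick; inward a bare 16 mm shaft runs into a boss on the mill. It slides only along mill y, does not turn, drags with about 2 N and stays where it is left.
- thrust (a joint): Squeeze in m of the hard rubber washer at the stop that the shaft leans on: 0 free, + pulled on the outer stop, - pushed on the inner; 20 N per mm, too little to read through the noise: use the force on the tool. The stops are inside the mill at a place that differs each time by up to 2 cm, and the float between them is anything from a few mm to 2 cm: they must be felt.
- bowl: Bystander: white bowl 110 mm across, 50 mm high, at the mill's chute. Origin under its centre.
- tin: Bystander: round tin 68 mm across, 110 mm high, behind the mill. Origin under its centre.
- jar: Bystander: jar 76 mm across, 100 mm high, on the crank's side of the mill. Origin under its centre.
- spoon: Bystander: steel spoon 170 mm long lying flat. Origin under its middle.
- carton: Bystander: packet 50 x 90 x 150 mm. Origin under its centre.
- mug: Bystander: mug 80 mm across, 90 mm high. Origin under its centre.

How it is judged:
On the way, in this order (a step that is already met when the one before it is completed fails the run):
1. the shaft is pulled out and leans on its outer stop with at least 5 N for 0.25 s (value of joint thrust above 0.00025 m), for 0.25 s.
2. then it is pushed in and leans on its inner stop with at least 5 N for 0.25 s (value of joint thrust below -0.00025 m), for 0.25 s.
At the end, for the whole second after the job is handed in: The shaft stands still within 2 mm of midway between its two stops, leaning on neither, the knob released (judged by two marks hidden inside the mill, which no one needs) (distance between roller_mark and bearing_mark between 0.049 and 0.053 m and value of joint thrust between -0.00015 and 0.00015 m); the robot touches nothing.
It fails at once if the shaft is pressed or pulled against a stop with more than 18 N (value of joint thrust above 0.0009 m or value of joint thrust below -0.0009 m).
It fails at once if a bystander is shifted by more than 30 mm or tipped over (distance of any of bowl, tin, jar, spoon, carton, mug from where it was at the start of the episode above 0.03 m or angle between any of bowl, tin, jar, carton, mug's own z axis and vertical above 0.5 rad).
It also fails if it takes over 51 s, if anything falls off the work surface, if the arm or the gripper's body presses on something with over 40 N, if the wrist force passes 120 N, or if a joint passes its speed limit or range.

## Working session

There is one attempt and no reset: what is moved stays moved. The work goes in short steps, Python scripts to look and compute and a tool call to move; the robot and the scene stay as the last step left them, time stands still between calls to the robot, and variables do not carry over. Pictures are saved under pics/ and viewed, at most 10 in all, crops included, and the job is handed in when it is done.

Besides the shell and the picture viewer there is one more tool, called after "Request:" by a JSON object that holds its "method" and its "body". move_arm: Moves the arm, as the interface text tells. Its arguments: {"type":"object","properties":{"targets":{"type":"array","items":{"type":"array"}},"squeeze":{"type":"number"}},"required":["targets"]}

```bash
mkdir -p pics; ls
python3 - <<'E'
from workcell import env
import cv2
s=env.get_state(); print(s)
for n in ("side","top"):
    p=env.read_camera(n); cv2.imwrite(f"pics/{n}0.png",p["pixels"][:,:,::-1])
    for t in ("knob","mill"):
        for f in (env.landmark_of,env.spot_in):
            print(n,t,f.__name__,[(r["centre"],r["confidence"]) for r in f(t,p)[:2]])
    for t in ("bowl","tin","jar","spoon","carton","mug"):
        print(n,t,[(r["centre"],r["confidence"]) for r in env.landmark_of(t,p)[:1]])
E
```

```text
pics
{'clock': 0.0, 'joint_pos': array([-1.37363961e+00,  3.14032405e-01,  4.49458098e-02,  1.30357347e+00,
       -1.44087241e-05,  1.43118746e+00]), 'qvel': array([ 0.00148844, -0.00153669,  0.0002308 ,  0.00104624, -0.00022545,
        0.00041334]), 'tau': array([ 9.16410936e-04, -4.80630469e+01,  2.98530436e+01,  1.96272531e-02,
        2.23029232e-06,  3.53166296e-07]), 'tcp_pos': array([ 0.18988058, -0.54219622,  0.23037709]), 'orientation': array([-9.31276657e-04,  9.85856652e-01,  1.67588168e-01, -3.40112247e-05]), 'wrist_force': array([ 0.71663383,  0.57752299, -0.18384201]), 'ft_torque': array([ 0.03337324, -0.01590505,  0.02576923]), 'grip_force': 0.0, 'finger_gap': 0.085503508373946}
side knob call [([0.5282, 0.0401, 0.1013], 0.76)]
side knob call [([0.5238, 0.0421, 0.11], 0.66)]
side mill call [([0.524, 0.1886, -0.0013], 0.96)]
side mill call [([0.5124, 0.2342, 0.1518], 0.7)]
side bowl [([0.3648, 0.2011, 0.0057], 0.89)]
side tin []
side jar [([0.4122, -0.286, -0.0001], 0.28)]
side spoon [([0.4145, -0.2828, 0.0048], 0.7)]
side carton [([0.6251, -0.2717, 0.0003], 0.66)]
side mug [([0.4826, -0.4364, -0.0005], 0.81)]
top knob call [([0.5275, 0.0408, 0.0972], 0.92)]
top knob call [([0.5252, 0.0507, 0.1078], 0.85), ([0.6562, 0.1195, 0.108], 0.31)]
top mill call [([0.521, 0.1816, -0.0006], 0.63)]
top mill call [([0.5214, 0.184, 0.1494], 0.85)]
top bowl [([0.3681, 0.2039, 0.001], 0.64)]
top tin [([0.6643, 0.1277, -0.0047], 0.86)]
top jar [([0.581, 0.3877, -0.0018], 0.94)]
top spoon [([0.4123, -0.2847, 0.0015], 0.65)]
top carton [([0.6223, -0.2743, -0.0025], 0.87)]
top mug [([0.4812, -0.4391, 0.0028], 0.86)]
```

View pics/top0.png

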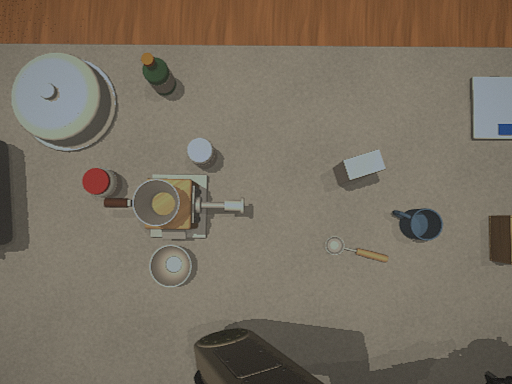

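View pics/side0.png

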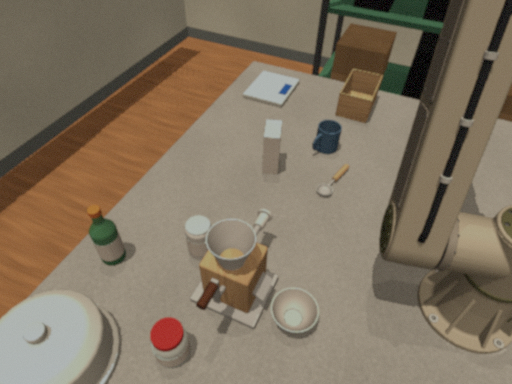

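The top picture shows the mill at px (180,207) and the knob at (235,206), pointing to world -y. The side picture agrees with this, and the path over the counter is clear. I'll go to a hover above the knob first.

Request:
{"method": "move_arm", "body": {"targets": [[[45,-36,0],[0,0,-1],-1],[[90,-72,0],[0,0,-2],-1],[[135,-109,0],[0,0,-3],-1],[[180,-145,0],[0,0,-4],-1],[[226,-182,0],[0,0,-5],-1]]}}

```text
clock: 1.72
tcp_pos: [0.3439, -0.2948, 0.2315]
orientation: [0.001, 0.821, 0.571, 0.0]
wrist_force: [1.3, 0.1, -0.1]
finger_gap: 0.0853
grip_force: 0.0
```

```bash
cat > h.py <<'E'
from workcell import env
import numpy as np
from scipy.spatial.transform import Rotation as R
def pose():
    s=env.get_state(); return s,np.array(s["tcp_pos"]),R.from_quat(np.roll(s["orientation"],-1))
def to(p,yaw):
    """shift (mm) and turn (10deg) in tool axes to TCP p, tool x at world yaw, tool down"""
    s,t,r=pose()
    g=R.from_matrix(np.c_[[np.cos(yaw),np.sin(yaw),0],[np.sin(yaw),-np.cos(yaw),0],[0,0,-1]])
    print(s["clock"],t.round(4),"shift",(r.inv().apply(np.array(p)-t)*1e3).round(1),"turn",(np.degrees((r.inv()*g).as_rotvec())/10).round(2),"F",s["wrist_force"].round(1),"gap",s["finger_gap"])
E
python3 -c "
from h import *
to([.527,0,.23],1.57)"
```

```text
1.725 [ 0.3439 -0.2948  0.2315] shift [340.2  68.8   1.4] turn [ 0.    0.   -2.04] F [ 1.3  0.1 -0.1] gap 0.08533004002246124
```

Request:
{"method": "move_arm", "body": {"targets": [[[60,12,0],[0,0,-0.6],-1],[[120,24,0],[0,0,-1.2],-1],[[180,36,0],[0,0,-2.04],-1],[[240,48,0],[0,0,-2.04],-1],[[300,61,0],[0,0,-2.04],-1]]}}

```text
clock: 2.35
tcp_pos: [0.5073, -0.0353, 0.2316]
orientation: [0.001, 0.709, 0.705, 0.0]
wrist_force: [0.3, -1.1, -0.1]
finger_gap: 0.0855
grip_force: 0.0
```

Run:
```python
from h import *
import cv2
s,t,r=pose(); print(s["clock"],t)
p=env.read_camera("wrist"); cv2.imwrite("pics/w0.png",p["pixels"][:,:,::-1])
for f in (env.landmark_of,env.spot_in): print([(q["centre"],q["confidence"]) for q in f("knob",p)[:2]])
print([(q["centre"],q["confidence"]) for q in env.landmark_of("mill",p)[:2]])
def line(p,C,o,msk):   # project mask pixels to plane z=.1; principal axis
    v,u=np.nonzero(msk); f=192/np.tan(np.radians(p["fovy"])/2)
    d=np.c_[(u-p["cx"])/f,-(v-p["cy"])/f,-np.ones(len(u))]@C.T
    k=(.1-o[2])/d[:,2]; P=o+k[:,None]*d
    w,V=np.linalg.eigh(np.cov(P[:,:2].T)); a=V[:,1]; a=a*np.sign(a[1])
    q=(P[:,:2]-P[:,:2].mean(0))@a
    print("axis yaw",np.degrees(np.arctan2(a[1],a[0])),"mean",P.mean(0),"min/max y",P[:,1].min(),P[:,1].max(),len(u))
m=np.array(p["mount"]); C=r.as_matrix()@m[:3,:3]; o=t+r.as_matrix()@m[:3,3]
g=env.regions_of("knob",p)
if g: line(p,C,o,np.array(g[0]["mask"]))
p=env.read_camera("top"); E=np.array(p["extrinsics"]); C=E[:3,:3].T; o=-C@E[:3,3]
g=env.regions_of("knob",p)
if g: line(p,C,o,np.array(g[0]["mask"]))
```

```text
2.35 [ 0.50726218 -0.03534717  0.23163468]
[([0.5254, 0.0403, 0.1047], 0.88)]
[([0.4147, -0.2373, 0.0103], 0.56)]
[]
axis yaw 90.23083688835095 mean [0.52502795 0.06029493 0.1       ] min/max y 0.012356911401804054 0.12123062375385055 3026
axis yaw 90.68498197956316 mean [0.52441266 0.09148772 0.1       ] min/max y 0.0651163167548296 0.11973121065190825 148
```

View pics/w0.png

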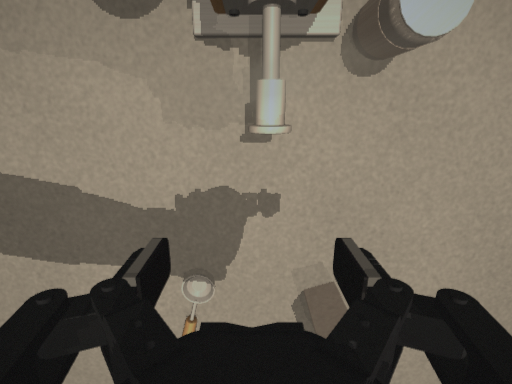

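The wrist picture shows the grip at px (271,80–125) and the flange at (271,129). Projected, the grip's middle is at about (0.5255, 0.040), with the shaft along world y. I'll descend over it.

Request:
{"method": "move_arm", "body": {"targets": [[[40,9,10],[0,0,-0.06],-1],[[75,18,40],[0,0,-0.06],-1],[[75,18,90],[0,0,-0.06],-1],[[75,18,130],[0,0,-0.06],-1],[[75,18,150],[0,0,-0.06],-1]]}}

```text
clock: 3.32
tcp_pos: [0.5227, 0.0361, 0.0791]
orientation: [-0.001, 0.706, 0.708, -0.001]
wrist_force: [0.6, 0.1, 0.1]
finger_gap: 0.086
grip_force: 0.0
```

Run:
```python
from h import *
import cv2
to([.5257,.040,.081],1.579)
p=env.read_camera("wrist"); cv2.imwrite("pics/w1.png",p["pixels"][:,:,::-1])
print([(q["centre"],q["confidence"]) for q in env.landmark_of("knob",p)[:2]])
```

```text
3.325 [0.5227 0.0361 0.0791] shift [ 3.9  3.  -1.9] turn [-0.02 -0.   -0.03] F [0.6 0.1 0.1] gap 0.0860005430116724
[([0.5242, 0.0388, 0.1032], 0.82)]
```

View pics/w1.png

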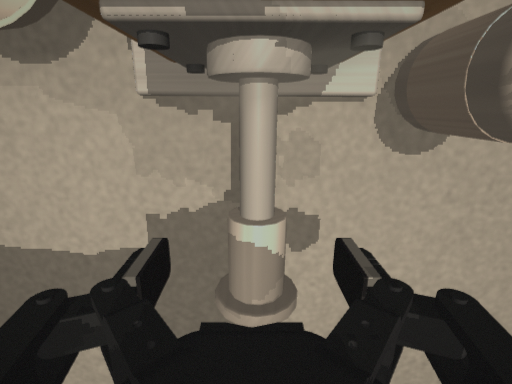

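The grip sits between the fingers, at px (257,250) against the finger middle at x≈252. That needs about 2–3 mm of correction, then I close.

Request:
{"method": "move_arm", "body": {"squeeze": 40, "targets": [[[3,2.5,-1],[0,0,0],-1],[[3,2.5,-1],[0,0,0],1],[[3,2.5,-1],[0,0,0],1],[[3,2.5,-1],[0,0,0],1],[[3,2.5,-1],[0,0,0],1]]}}

```text
clock: 4.05
tcp_pos: [0.526, 0.0406, 0.0826]
orientation: [-0.0, 0.705, 0.709, -0.001]
wrist_force: [-4.3, -0.7, 6.0]
finger_gap: 0.0264
grip_force: 39.4
```

Request:
{"method": "move_arm", "body": {"targets": [[[0,0,0],[0,0,0],1],[[0,0,0],[0,0,0],1],[[0,0,0],[0,0,0],1]]}}

```text
clock: 4.42
tcp_pos: [0.5259, 0.0406, 0.0826]
orientation: [-0.0, 0.705, 0.709, -0.001]
wrist_force: [-4.1, -0.3, 5.2]
finger_gap: 0.0266
grip_force: 39.4
```

Request:
{"method": "move_arm", "body": {"targets": [[[-0.5,0,0],[0,0,0],1],[[-1,0,0],[0,0,0],1],[[-1,0,0],[0,0,0],1]]}}

```text
clock: 4.8
tcp_pos: [0.5259, 0.0402, 0.0826]
orientation: [-0.001, 0.705, 0.709, -0.0]
wrist_force: [-5.1, 1.3, 6.3]
finger_gap: 0.027
grip_force: 39.3
```

Request:
{"method": "move_arm", "body": {"targets": [[[-1,0,0],[0,0,0],1],[[-1,0,0],[0,0,0],1],[[-1,0,0],[0,0,0],1]]}}

```text
clock: 5.18
tcp_pos: [0.5259, 0.0392, 0.0826]
orientation: [-0.001, 0.705, 0.709, -0.0]
wrist_force: [-4.7, 2.1, 4.6]
finger_gap: 0.0269
grip_force: 39.3
```

Request:
{"method": "move_arm", "body": {"targets": [[[-1,0,0],[0,0,0],1],[[-2,0,0],[0,0,0],1],[[-2,0,0],[0,0,0],1]]}}

```text
clock: 5.55
tcp_pos: [0.5259, 0.0378, 0.0826]
orientation: [-0.001, 0.705, 0.709, 0.0]
wrist_force: [-4.3, 3.0, 4.8]
finger_gap: 0.0267
grip_force: 39.3
```

Request:
{"method": "move_arm", "body": {"targets": [[[-1,0,0],[0,0,0],1],[[-1,0,0],[0,0,0],1]]}}

```text
clock: 5.8
tcp_pos: [0.5259, 0.0377, 0.0826]
orientation: [-0.002, 0.705, 0.709, 0.001]
wrist_force: [-4.4, 6.1, 6.6]
finger_gap: 0.0268
grip_force: 39.3
```

Request:
{"method": "move_arm", "body": {"targets": [[[-1,0,0],[0,0,0],1],[[-1,0,0],[0,0,0],1]]}}

```text
clock: 6.05
tcp_pos: [0.5259, 0.0375, 0.0826]
orientation: [-0.003, 0.705, 0.709, 0.001]
wrist_force: [-3.6, 9.3, 5.8]
finger_gap: 0.027
grip_force: 39.3
```

Request:
{"method": "move_arm", "body": {"targets": [[[-1,0,0],[0,0,0],1],[[-1,0,0],[0,0,0],1]]}}

```text
clock: 6.3
tcp_pos: [0.5259, 0.0374, 0.0826]
orientation: [-0.003, 0.705, 0.71, 0.002]
wrist_force: [-3.0, 11.8, 4.7]
finger_gap: 0.0264
grip_force: 39.3
```

Request:
{"method": "move_arm", "body": {"targets": [[[0,0,0],[0,0,0],1],[[0,0,0],[0,0,0],1],[[0,0,0],[0,0,0],1],[[0,0,0],[0,0,0],1]]}}

```text
clock: 6.8
tcp_pos: [0.5259, 0.0374, 0.0826]
orientation: [-0.003, 0.705, 0.71, 0.002]
wrist_force: [-3.4, 12.3, 5.6]
finger_gap: 0.0269
grip_force: 39.3
```

Request:
{"method": "move_arm", "body": {"targets": [[[2,0,0],[0,0,0],1],[[4,0,0],[0,0,0],1],[[4,0,0],[0,0,0],1]]}}

```text
clock: 7.18
tcp_pos: [0.5259, 0.0381, 0.0826]
orientation: [-0.001, 0.705, 0.709, -0.001]
wrist_force: [-4.4, 0.5, 5.5]
finger_gap: 0.0265
grip_force: 39.3
```

Request:
{"method": "move_arm", "body": {"targets": [[[1,0,0],[0,0,0],1],[[2,0,0],[0,0,0],1],[[2,0,0],[0,0,0],1]]}}

```text
clock: 7.55
tcp_pos: [0.5259, 0.0395, 0.0826]
orientation: [-0.0, 0.705, 0.709, -0.001]
wrist_force: [-4.4, -1.2, 5.7]
finger_gap: 0.0266
grip_force: 39.3
```

Request:
{"method": "move_arm", "body": {"targets": [[[1,0,0],[0,0,0],1],[[2,0,0],[0,0,0],1],[[2,0,0],[0,0,0],1]]}}

```text
clock: 7.92
tcp_pos: [0.5259, 0.0414, 0.0827]
orientation: [-0.0, 0.705, 0.709, -0.001]
wrist_force: [-4.4, -1.8, 6.4]
finger_gap: 0.027
grip_force: 39.3
```

Request:
{"method": "move_arm", "body": {"targets": [[[1,0,0],[0,0,0],1],[[2,0,0],[0,0,0],1],[[2,0,0],[0,0,0],1]]}}

```text
clock: 8.3
tcp_pos: [0.5259, 0.0434, 0.0827]
orientation: [-0.0, 0.705, 0.709, -0.001]
wrist_force: [-4.1, -1.5, 5.3]
finger_gap: 0.0265
grip_force: 39.3
```

Request:
{"method": "move_arm", "body": {"targets": [[[1,0,0],[0,0,0],1],[[2,0,0],[0,0,0],1],[[2,0,0],[0,0,0],1]]}}

```text
clock: 8.68
tcp_pos: [0.5259, 0.0454, 0.0827]
orientation: [-0.0, 0.705, 0.709, -0.001]
wrist_force: [-4.8, -1.4, 6.1]
finger_gap: 0.027
grip_force: 39.3
```

Request:
{"method": "move_arm", "body": {"targets": [[[1,0,0],[0,0,0],1],[[2,0,0],[0,0,0],1],[[2,0,0],[0,0,0],1]]}}

```text
clock: 9.05
tcp_pos: [0.5259, 0.0474, 0.0827]
orientation: [-0.0, 0.705, 0.709, -0.001]
wrist_force: [-4.0, -1.4, 5.7]
finger_gap: 0.0262
grip_force: 39.3
```

Request:
{"method": "move_arm", "body": {"targets": [[[1,0,0],[0,0,0],1],[[2,0,0],[0,0,0],1],[[2,0,0],[0,0,0],1]]}}

```text
clock: 9.43
tcp_pos: [0.5259, 0.0494, 0.0827]
orientation: [-0.0, 0.705, 0.709, -0.001]
wrist_force: [-4.6, -2.1, 5.8]
finger_gap: 0.0266
grip_force: 39.3
```

Request:
{"method": "move_arm", "body": {"targets": [[[1,0,0],[0,0,0],1],[[2,0,0],[0,0,0],1],[[2,0,0],[0,0,0],1]]}}

```text
clock: 9.8
tcp_pos: [0.5259, 0.051, 0.0827]
orientation: [0.0, 0.706, 0.709, -0.001]
wrist_force: [-5.0, -3.6, 6.6]
finger_gap: 0.0268
grip_force: 39.3
```

Request:
{"method": "move_arm", "body": {"targets": [[[1,0,0],[0,0,0],1],[[1,0,0],[0,0,0],1]]}}

```text
clock: 10.05
tcp_pos: [0.5259, 0.0512, 0.0827]
orientation: [0.001, 0.706, 0.709, -0.002]
wrist_force: [-5.7, -7.1, 6.5]
finger_gap: 0.0265
grip_force: 39.4
```

Request:
{"method": "move_arm", "body": {"targets": [[[1,0,0],[0,0,0],1],[[1,0,0],[0,0,0],1]]}}

```text
clock: 10.3
tcp_pos: [0.5259, 0.0513, 0.0828]
orientation: [0.001, 0.706, 0.708, -0.003]
wrist_force: [-5.3, -8.7, 5.5]
finger_gap: 0.0264
grip_force: 39.4
```

Request:
{"method": "move_arm", "body": {"targets": [[[1,0,0],[0,0,0],1],[[1,0,0],[0,0,0],1],[[1,0,0],[0,0,0],1],[[1,0,0],[0,0,0],1],[[1,0,0],[0,0,0],1]]}}

```text
clock: 10.92
tcp_pos: [0.5258, 0.0514, 0.0828]
orientation: [0.002, 0.706, 0.708, -0.003]
wrist_force: [-5.6, -12.8, 6.9]
finger_gap: 0.0268
grip_force: 39.4
```

Request:
{"method": "move_arm", "body": {"targets": [[[-2,0,0],[0,0,0],1],[[-4,0,0],[0,0,0],1],[[-6,0,0],[0,0,0],1],[[-8,0,0],[0,0,0],1],[[-8,0,0],[0,0,0],1]]}}

```text
clock: 11.55
tcp_pos: [0.5259, 0.0471, 0.0827]
orientation: [-0.001, 0.705, 0.709, -0.0]
wrist_force: [-4.4, 0.9, 6.6]
finger_gap: 0.0268
grip_force: 39.3
```

Request:
{"method": "move_arm", "body": {"targets": [[[-1.5,0,0],[0,0,0],1],[[-2.5,0,0],[0,0,0],1],[[-2.5,0,0],[0,0,0],1],[[-2.5,0,0],[0,0,0],1]]}}

```text
clock: 12.05
tcp_pos: [0.5259, 0.0447, 0.0827]
orientation: [-0.001, 0.705, 0.709, -0.0]
wrist_force: [-4.6, 1.5, 5.8]
finger_gap: 0.027
grip_force: 39.3
```

Request:
{"method": "move_arm", "body": {"targets": [[[0.3,0,0],[0,0,0],1],[[0.3,0,0],[0,0,0],-1],[[0.3,0,0],[0,0,0],-1],[[0.3,0,0],[0,0,0],-1],[[0.3,0,0],[0,0,0],-1]]}}

```text
clock: 12.68
tcp_pos: [0.5273, 0.0444, 0.0822]
orientation: [0.0, 0.705, 0.709, -0.0]
wrist_force: [-0.1, 1.0, 0.3]
finger_gap: 0.086
grip_force: 0.0
```

Request:
{"method": "move_arm", "body": {"targets": [[[0,0,0],[0,0,0],-1],[[0,0,0],[0,0,0],-1]]}}

```text
clock: 12.92
tcp_pos: [0.5272, 0.0445, 0.0823]
orientation: [0.0, 0.705, 0.709, -0.0]
wrist_force: [0.4, 0.8, 0.1]
finger_gap: 0.0852
grip_force: 0.0
```

Run:
```python
from h import *
import cv2
to([.5257,.040,.081],1.579)
p=env.read_camera("wrist"); cv2.imwrite("pics/w2.png",p["pixels"][:,:,::-1])
print([(q["centre"],q["confidence"]) for q in env.landmark_of("knob",p)[:2]])
```

```text
12.925 [0.5272 0.0445 0.0823] shift [-4.5 -1.5  1.3] turn [ 0.    0.   -0.02] F [0.4 0.8 0.1] gap 0.08515189695321423
[([0.5246, 0.0434, 0.1053], 0.94)]
```

View pics/w2.png

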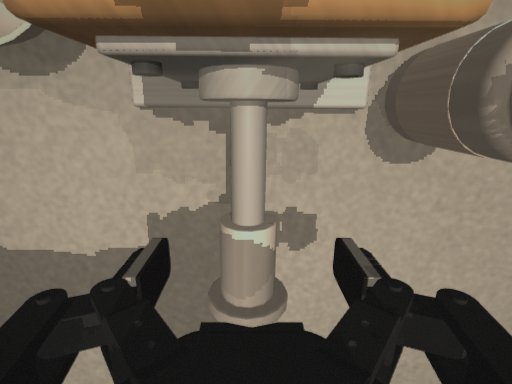

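The fingers are open and clear of the knob, which stands at px (248,222–300). Its place relative to the tool matches the grasp, so it did not slip. I'll retreat.

Request:
{"method": "move_arm", "body": {"targets": [[[0,0,-20],[0,0,0],-1],[[0,0,-60],[0,0,0],-1],[[0,0,-110],[0,0,0],-1],[[-30,0,-130],[0,0,0],-1],[[-30,0,-130],[0,0,0],-1]]}}

```text
clock: 13.65
tcp_pos: [0.5287, 0.0132, 0.2144]
orientation: [0.002, 0.706, 0.708, 0.001]
wrist_force: [0.7, -0.1, -1.1]
finger_gap: 0.0857
grip_force: 0.0
```

Run:
```python
from h import *
s,t,r=pose(); print(t,s["wrist_force"],env.hand_in())
```

```text
the job is handed in; nothing more can be done
[0.52874729 0.01318937 0.21436484] [ 0.67540558 -0.0531901  -1.06074717] None
```

I felt both stops at about 12–13 N on the tool (float about 13 mm), left the shaft within about 0.5 mm of midway by the arm's position readings, let go and retreated, and handed the job in; the hand-in returned no verdict.

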